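# Step the warming plate's selector to the fledgling setting and start it

## Task

The warming plate's control box still stands at its blank rest setting. Push the selector's upright tab gently round, click by click, until it points at the label disc with the bird's footprint; only then press the start button on the box all the way down and let it come up again. Push with the fingers only, and leave everything else on the table standing where it is.

Things in the scene. Friction and masses are not known exactly. Their poses are not given: they have to be found in the camera images.
- dial_axis (a point): On the vertical axis of the round grey selector dial (104 mm across), on its top face, 50 mm above the table; a low hub (32 mm across) rises to 56 mm. The dial sits on a flat white box fixed to the table, deck 40 mm high, reaching 65 mm from the axis to its front, 105 mm to its back and each side. Axes are the box's: x to its back, away from the robot, y to its left, z up; turned 0.15 to 0.5 rad left.
- selector (a joint): Dial angle, rad, counter-clockwise from above positive. Clicks at +0.785, 0 (start: blank rest place, marked by a small dot; the tab then stands 0.393 rad left of the box's x axis), -0.785, -1.571; end stops 0.12 rad beyond. Label discs lie at the three others, so the way to push varies. The sprung click resists with about 0.13 Nm (3 N at the tab); past half-way the dial springs on by itself to the next click.
- tab (a point): Centre of the black upright tab on the dial, 46 mm from the dial's axis, 65 mm above the table: a fin 24 mm along the radius, 10 mm thick across it, standing from the dial's face (50 mm above the table) up to 82 mm. It is pushed on its flat side, along the circle about the axis.
- pointer (a point): The point that the tab points at: on the dial's radius through the tab, 82 mm from the axis, 43 mm above the table (the height of the label discs' top). It turns with the dial and comes to lie over the middle of a label disc at each labelled position.
- foot_centre (a point): White label disc with a raised black bird's footprint (three toes spread like an arrow, and one short toe behind): the wanted setting. 32 mm across, 3 mm thick, flat in one of the box's three label places, 82 mm from the dial's axis; the discs swap places between runs. This point: middle of its top face, 43 mm above the table.
- egg_centre (a point): White label disc with a solid black egg shape: not wanted. 32 mm across, 3 mm thick, flat in one of the box's three label places, 82 mm from the dial's axis; the discs swap places between runs. This point: middle of its top face, 43 mm above the table.
- nest_centre (a point): White label disc with an open black ring (nest): not wanted. 32 mm across, 3 mm thick, flat in one of the box's three label places, 82 mm from the dial's axis; the discs swap places between runs. This point: middle of its top face, 43 mm above the table.
- start_top (a point): Centre of the top of the start button: round grey plunger 28 mm across in a black housing, on the box's deck at its right front corner (42 mm to the front of the dial's axis and 80 mm to its right, in the box's axes). Pressed straight down.
- start (a joint): Travel of the start button, m: 0 up, 0.006 fully down; spring, 5 N at the bottom; comes up by itself.
- brooder_door (a joint): Glass door of the brooder, a cabinet 0.51 m tall that stands on the table right of the box and behind it; 0 = shut (as it stands, and as it should stay), grows as it opens, rad. Seen from above its front runs straight from about x 0.59, y 0.19 to x 0.74, y -0.37, with latches and knobs up to 30 mm in front of it: swing the arm round drawn in, nearer the robot than that.
- jar: Loose empty glass jar, 62 mm across, 60 mm tall, left of the box; a bystander. Origin at the centre of its underside.
- cup: Loose small yellow food cup, 42 mm across, 38 mm tall, behind the box; a bystander. Origin at the centre of its underside.
- dropper_bottle: Loose brown dropper bottle, 33 mm across, 102 mm tall, behind the box; a bystander. Origin at the centre of its underside.
- scrub_brush: Loose purple nail brush with a loop handle, 30x86x55 mm, standing on its bristles right of the box's right edge, about 30 mm from the start button's housing; a bystander. Origin at the centre of its underside.

How it is judged:
By the outcome, as a careful person would: the job done as asked, in the order asked, and still so for the second after the job is handed in, with the robot touching nothing.
It also fails if it takes over 54 s, if anything falls off the work surface, if the arm or the gripper's body presses on something with over 40 N, if the wrist force passes 120 N, or if a joint passes its speed limit or range.

## Robot

A 6-joint arm with a two-finger parallel gripper is mounted at the origin on a cart in front of the work surface, level with it; the furniture and walls round the work are solid. World frame = base frame: x ahead of the robot, y to its left, z up, the work surface at z = 0. Lengths are in m, angles in degrees, forces in N, time in s.
With the tool pointing down it reaches from about 0.3 to 0.75 m from the base axis. Payload 8.5 kg.
Tool frame: the origin (TCP) lies between the finger pads; the fingertips stand 22 mm ahead of it and the grasp point (between the pads) lies 3 mm ahead of it (env.nose_length is the distance from the TCP to the fingertips, in m); z points along the fingers, x is the direction in which the jaws open and shut, and the axes are right-handed (so a half turn about z gives the same grasp; the last joint's range is limited). The gripper opens to 85 mm and grips with 20 to 120 N. Pads are 22 mm wide; open, the fingers measure 114 mm over their backs; the gripper's body (76 mm by 85 mm) begins 54 mm behind the grasp point. The pads swing forward as they close: fully open they stand 13 mm farther back than shut.
Start: joints at [-79.945, 21.807, 74.336, -0, 83.858, -12.336], TCP at [0.21, -0.509, 0.253] pointing down, gripper open.
Joint ranges: [-178.18, 178.18], [-50.72, 133.34], [12.68, 142.11], [-81.47, 261.47], [9.98, 163.14], [-165.26, 165.26]. Speed limits (degrees/s): [136.94, 136.94, 180, 180, 180, 180].

## Interface

Orientations are given as a 3x3 rotation matrix whose columns are the frame's x, y, z axes.
In Python, from rig import env gives the robot as it stands.
- The arm moves only by the tool arm_command, never from a script. Its argument "steps" is a list of rows, each an object with "delta_pos": the shift along the world's x, y, z in mm, a list of three; "dr": the turn, a rotation vector about the world's x, y, z in degrees, a list of three. In form: [{"delta_pos": [dx, dy, dz], "dr": [wx, wy, wz]}, ...]. A call has 1 to 20 rows; each row shifts and turns the commanded pose from where the row before left it; what a row does not reach is not made up. A row lasts 1/10 s, in which the tool goes at most 50 mm and 8.59 degrees, less where a joint would pass 70% of its speed; a pose out of reach is approached as far as the arm can. A call with a gripper value outside its range is refused whole. "grip" is the opening, from 0 (shut) to 1 (fully open), set as the call begins (left out, the last holds). The fingers move at their own pace and stop on an object; "squeeze" is the grip in N (left out, the last holds). Time passes only in rows, so rows that do not move let the fingers close. It gives the time, the measured TCP pose, the force and the opening at its end, in the units of the state.
- env.observe(): the state, without advancing time (a new reading comes with each control period).
- env.get_image(name): name is "side" or "top" or "wrist"; returns the picture (420x560x3 uint8, blue, green, red); there is no depth.
- env.get_calibration(name): a dict with "fx", "fy", "cx", "cy" (pixels), "view" (4x4, takes a point from world to camera coordinates). Camera axes: x right, y up, looking along -z (the intrinsics and any distortion apply to the point x, -y, -z); pixel columns grow to the right and rows downward; lengths in m; the calibration is good to about 2 mm. The wrist camera is an equidistant fisheye: a pixel r from the principal point sees the ray r / f radians off the axis. A picture is of the moment at which its call begins: read the wrist's pose just before it. get_calibration takes no time and is no camera call; for the wrist camera it gives the pose at the moment of the call.
- env.close_job(): hands the job in, once; it reports no verdict.
The state is a dict: "time_s": time; "q": joint angles; "qvel": joint speeds; "joint_efforts": joint torques, N m; "position": TCP position; "tool_rot": TCP orientation; "ft_force": force on the tool from outside, world axes, zero at the start; "wrist_torque": the same for the moment, N m; "grip_width": finger opening in m.
Only numpy, scipy, OpenCV 4.12 (cv2) and the standard library are available. Lean on these libraries where they do the work, as an engineer would, in place of code of your own. Each camera call takes 0.05 s, during which the arm holds its last target. There are 200 camera calls.

## Working session

There is one attempt and no reset: what is moved stays moved. The work goes in short steps, Python scripts to look and compute and a tool call to move; the robot and the scene stay as the last step left them, time stands still between calls to the robot, and variables do not carry over. Pictures are saved under pics/ and viewed, about 8 in all and at most 12, crops included, and the job is handed in when it is done.

Besides the shell and the picture viewer there is one more tool, called after "Emit:" as name(argument=value, ...) on one line, values as JSON. arm_command: Moves the arm, as the interface text tells. Its arguments: {"type":"object","properties":{"steps":{"type":"array"},"grip":{"type":"number"},"squeeze":{"type":"number"}},"required":["steps"]}

```bash
ls && mkdir -p pics && cat > h.py <<'E'
import numpy as np, cv2
from rig import env
def ray(name,uv,C):
    V=np.array(C["view"]);R=V[:3,:3];t=V[:3,3]
    a=(uv[0]-C["cx"])/C["fx"];b=(uv[1]-C["cy"])/C["fy"]
    if name=="wrist":
        r=np.hypot(a,b);s=np.sin(r)/r if r>1e-9 else 1;d=np.array([a*s,-b*s,-np.cos(r)])
    else: d=np.array([a,-b,-1.])
    return -R.T@t,R.T@d
def onz(name,uv,z,C):
    o,d=ray(name,uv,C);return o+d*(z-o[2])/d[2]
def proj(name,p,C):
    V=np.array(C["view"]);c=V[:3,:3]@np.array(p)+V[:3,3];x,y,z=c[0],-c[1],-c[2]
    if name=="wrist":
        n=np.hypot(x,y);th=np.arctan2(n,z);x,y,z=x/n*th,y/n*th,1
    return np.array([C["fx"]*x/z+C["cx"],C["fy"]*y/z+C["cy"]])
E
python3 - <<'E'
from h import *
for n in ["top","side"]:
    im=env.get_image(n);cv2.imwrite(f"pics/{n}0.png",im)
    C=env.get_calibration(n);print(n,C, onz(n,(280,210),0,C))
    if 'dist' in C: print(C['dist'])
print(env.observe()["time_s"],env.nose_length)
E
```

```text
pics
top {'fx': 394.40806306083175, 'fy': 394.40806306083175, 'cx': 280.53101773363636, 'cy': 206.13311499134872, 'view': array([[-0.02218482, -0.9996348 , -0.01543039,  0.38386104],
       [ 0.99428995, -0.02367238,  0.10405346, -0.57406968],
       [-0.10438074, -0.01303387,  0.994452  , -0.94074895],
       [ 0.        ,  0.        ,  0.        ,  1.        ]])} [0.57631925 0.37256568 0.        ]
side {'fx': 474.386674730406, 'fy': 474.386674730406, 'cx': 275.1129083914909, 'cy': 206.52976106414084, 'view': array([[-0.18893583, -0.98195259,  0.00850639,  0.467158  ],
       [ 0.74623801, -0.13794095,  0.65123047, -0.49571333],
       [-0.63830407,  0.12938857,  0.75883234, -0.64174138],
       [ 0.        ,  0.        ,  0.        ,  1.        ]])} [0.71442145 0.32721063 0.        ]
0.1 0.022
```

View pics/top0.png

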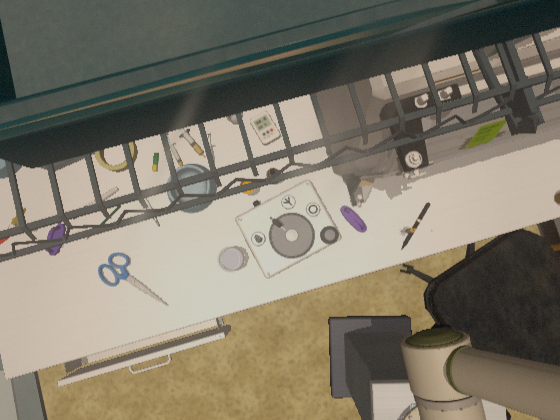

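View pics/side0.png

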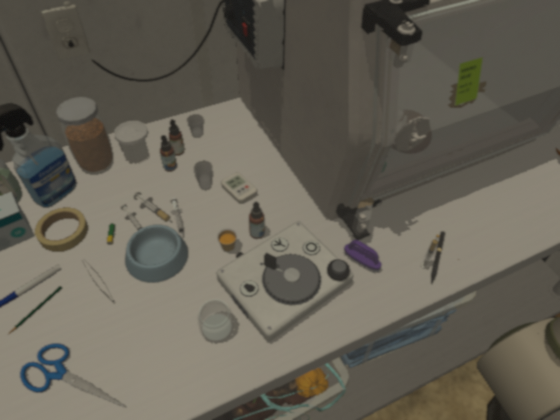

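The top view shows the dial at about (291,235), with the tab at (276,222), the button at (329,235) and label discs at (258,238), (288,201) and (313,209). I'll zoom in on both views to read the labels.

```bash
python3 - <<'E'
from h import *
t=cv2.imread("pics/top0.png")[172:282,225:375];s=cv2.imread("pics/side0.png")[215:345,205:385]
t=cv2.resize(t,(545,400),interpolation=3);s=cv2.resize(s,(554,400),interpolation=3)
t=cv2.resize(t,(400,294));s=cv2.resize(s,(400,289))
cv2.imwrite("pics/crop0.png",np.hstack([cv2.resize(cv2.imread("pics/top0.png")[172:282,230:350],(400,366),interpolation=3),cv2.resize(cv2.imread("pics/side0.png")[215:335,215:355],(400,366),interpolation=3)]))
Ct=env.get_calibration("top");Cs=env.get_calibration("side")
# rough axis then labels
for n,uv,z in [("top",(291.5,235.5),.05),("side",(291.5,276),.055),("top",(258.5,238.5),.043),("top",(288.5,201.5),.043),("top",(313,209.5),.043),("top",(329,235),.055),("side",(249,288),.043),("side",(280,244),.043),("side",(312,247),.043),("side",(339,268),.055)]:
    print(n,uv,onz(n,uv,z,Ct if n=="top" else Cs).round(3))
E
```

```text
top (291.5, 235.5) [0.509 0.346 0.05 ]
side (291.5, 276) [0.508 0.348 0.055]
top (258.5, 238.5) [0.504 0.426 0.043]
top (288.5, 201.5) [0.593 0.351 0.043]
top (313, 209.5) [0.572 0.291 0.043]
top (329, 235) [0.508 0.256 0.055]
side (249, 288) [0.504 0.428 0.043]
side (280, 244) [0.592 0.352 0.043]
side (312, 247) [0.573 0.292 0.043]
side (339, 268) [0.509 0.256 0.055]
```

View pics/crop0.png

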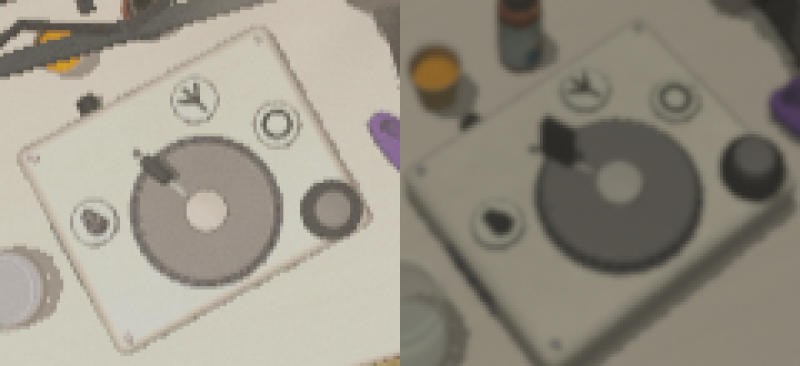

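The bird's footprint is the disc at top-view pixel (288,201). The egg is at (258,238) and the ring at (313,209). From the axis at (0.5085, 0.347), the footprint lies at about 3°, the egg at 93° and the ring at -41°. The tab rests at about 48°, so it needs one click clockwise. Next I'll check the tool's yaw.

```bash
python3 - <<'E'
from h import *
s=env.observe();print(s["tool_rot"],s["position"],s["q"],s["ft_force"])
Ct=env.get_calibration("top")
for n,uv,z in [("jar",(232,258),.055),("tabtop",(276,222),.07)]: print(n,onz("top",uv,z,Ct).round(3))
E
```

```text
[[ 3.80948979e-01 -9.24596038e-01 -2.02189261e-04]
 [-9.24595207e-01 -3.80948916e-01  1.27545754e-03]
 [-1.25630676e-03 -2.98941025e-04 -9.99999166e-01]] [ 0.20947983 -0.50829356  0.25278089] [-7.99437137e+01  2.18369193e+01  7.43794914e+01  1.36181807e-03
  8.38575679e+01 -1.23363452e+01] [-0.47893038  0.017434    0.7149517 ]
jar [0.459 0.489 0.055]
tabtop [0.541 0.382 0.07 ]
```

Emit:
arm_command(grip=0, steps=[{"delta_pos": [20,40,0],"dr": [0,0,0]},{"delta_pos": [20,40,0],"dr": [0,0,0]},{"delta_pos": [25,40,0],"dr": [0,0,0]},{"delta_pos": [25,40,0],"dr": [0,0,0]},{"delta_pos": [25,40,0],"dr": [0,0,0]},{"delta_pos": [25,40,0],"dr": [0,0,0]},{"delta_pos": [20,40,0],"dr": [0,0,0]},{"delta_pos": [20,40,0],"dr": [0,0,0]},{"delta_pos": [10,40,0],"dr": [0,0,0]},{"delta_pos": [10,40,0],"dr": [0,0,0]}])

```text
time_s: 1.1
position: [0.4097, -0.1067, 0.2531]
tool_rot: [[0.381, -0.925, -0.0], [-0.925, -0.381, 0.0], [-0.0, 0.0, -1.0]]
ft_force: [0.3, -0.2, 0.0]
grip_width: -0.0
```

Emit:
arm_command(grip=0, steps=[{"delta_pos": [2,40,0],"dr": [0,0,2.5]},{"delta_pos": [2,40,0],"dr": [0,0,2.5]},{"delta_pos": [2,40,0],"dr": [0,0,2.5]},{"delta_pos": [2,40,0],"dr": [0,0,2.5]},{"delta_pos": [2,40,0],"dr": [0,0,2.5]},{"delta_pos": [2,40,0],"dr": [0,0,2.5]},{"delta_pos": [2,40,0],"dr": [0,0,2.5]},{"delta_pos": [2,40,0],"dr": [0,0,2.5]},{"delta_pos": [2,40,0],"dr": [0,0,2.5]},{"delta_pos": [2,40,0],"dr": [0,0,3]},{"delta_pos": [22,27,-25],"dr": [0,0,0]},{"delta_pos": [22,26,-25],"dr": [0,0,0]},{"delta_pos": [22,26,-25],"dr": [0,0,0]},{"delta_pos": [22,26,-25],"dr": [0,0,0]},{"delta_pos": [0,0,0],"dr": [0,0,0]}])

```text
time_s: 2.6
position: [0.5176, 0.3978, 0.1476]
tool_rot: [[0.743, -0.67, -0.007], [-0.67, -0.743, -0.003], [-0.003, 0.007, -1.0]]
ft_force: [-1.0, -1.2, -0.5]
grip_width: 0.0005
```

```bash
python3 - <<'E'
from h import *
s=env.observe();print(s["position"],s["q"],s["time_s"])
C=env.get_calibration("wrist");im=env.get_image("wrist")
ax=np.array([.5085,.347,.05])
def mark(p,c): cv2.circle(im,tuple(int(v) for v in proj("wrist",p,C)),3,c,-1)
mark(ax,(0,0,255));mark(ax+[.0308,.0342,.032],(0,255,0));mark([.5925,.3515,.043],(255,0,255));mark([.507,.2565,.055],(255,0,0))
mark(s["position"]+np.array([0,0,-.022]),(0,255,255))
cv2.imwrite("pics/w1.png",im)
E
```

```text
[0.51764695 0.39782407 0.14762909] [2.71691553e+01 3.70182875e+01 6.53629282e+01 1.53254228e-02
 7.80429136e+01 6.92126064e+01] 2.6
```

View pics/w1.png

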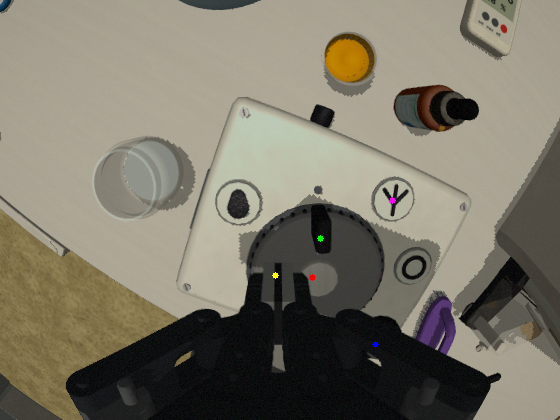

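The wrist view shows the footprint disc at (393,200) right under my mark. The tab is at (320,230), and the closed fingers stand left of it, on the counter-clockwise side. I'll descend with the fingertips about 8 mm above the dial face.

Emit:
arm_command(steps=[{"delta_pos": [0,0,-20],"dr": [0,0,0]},{"delta_pos": [0,0,-20],"dr": [0,0,0]},{"delta_pos": [0,0,-20],"dr": [0,0,0]},{"delta_pos": [0,0,-9],"dr": [0,0,0]},{"delta_pos": [0,0,0],"dr": [0,0,0]},{"delta_pos": [0,0,0],"dr": [0,0,0]}])

```text
time_s: 3.25
position: [0.5179, 0.3965, 0.0858]
tool_rot: [[0.742, -0.671, 0.002], [-0.671, -0.742, 0.001], [0.001, -0.002, -1.0]]
ft_force: [0.4, 0.7, 0.4]
grip_width: -0.0001
```

```bash
python3 - <<'E'
import numpy as np
ax=np.array([508.5,347]);n=np.radians
# rigid finger: radial 46, tangential offset d behind tab plane
def c(phi,d=19.5):
    p=n(phi);return ax+46*np.array([np.cos(p),np.sin(p)])-d*np.array([np.sin(p),-np.cos(p)])
for phi in range(48,0,-3): print(phi,c(phi).round(1),(c(phi-3)-c(phi)).round(1))
E
```

```text
48 [524.8 394.2] [ 2.4 -0.9]
45 [527.2 393.3] [ 2.4 -1. ]
42 [529.6 392.3] [ 2.3 -1.2]
39 [532.  391.1] [ 2.3 -1.3]
36 [534.3 389.8] [ 2.2 -1.4]
33 [536.5 388.4] [ 2.1 -1.5]
30 [538.6 386.9] [ 2.  -1.6]
27 [540.6 385.3] [ 2.  -1.7]
24 [542.6 383.5] [ 1.9 -1.8]
21 [544.5 381.7] [ 1.8 -1.9]
18 [546.2 379.8] [ 1.7 -2. ]
15 [547.9 377.7] [ 1.6 -2.1]
12 [549.4 375.6] [ 1.4 -2.2]
9 [550.9 373.5] [ 1.3 -2.3]
6 [552.2 371.2] [ 1.2 -2.3]
3 [553.4 368.9] [ 1.1 -2.4]
```

Emit:
arm_command(steps=[{"delta_pos": [2,-1.8,-3],"dr": [0,0,0]},{"delta_pos": [2,-0.5,0],"dr": [0,0,0]},{"delta_pos": [3,-1,0],"dr": [0,0,0]},{"delta_pos": [2.4,-0.9,0],"dr": [0,0,-3]},{"delta_pos": [2.4,-1,0],"dr": [0,0,-3]},{"delta_pos": [2.3,-1.2,0],"dr": [0,0,-3]},{"delta_pos": [0,0,0],"dr": [0,0,0]}])

```text
time_s: 3.95
position: [0.5317, 0.3907, 0.0817]
tool_rot: [[0.627, -0.779, 0.0], [-0.779, -0.627, 0.002], [-0.001, -0.001, -1.0]]
ft_force: [-0.9, 3.3, 0.8]
grip_width: 0.0002
```

```bash
python3 - <<'E'
from h import *
im=env.get_image("wrist");cv2.imwrite("pics/w2.png",im[120:420,150:500]);print(env.observe()["position"])
E
```

```text
[0.53174944 0.39064842 0.08171515]
```

View pics/w2.png

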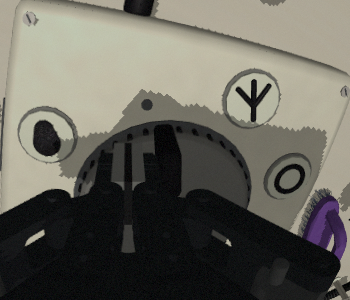

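The crop shows the finger's right face against the tab at (165,150), with about 3 N on it. The footprint disc at (255,95) is further round clockwise. I'll push on past half-way.

Emit:
arm_command(steps=[{"delta_pos": [2.3,-1.3,0],"dr": [0,0,-3]},{"delta_pos": [2.2,-1.4,0],"dr": [0,0,-3]},{"delta_pos": [2.1,-1.5,0],"dr": [0,0,-3]},{"delta_pos": [2,-1.6,0],"dr": [0,0,-3]},{"delta_pos": [1,-0.8,0],"dr": [0,0,-1.5]},{"delta_pos": [1,-0.9,0],"dr": [0,0,-1.5]},{"delta_pos": [0,0,0],"dr": [0,0,0]},{"delta_pos": [0,0,0],"dr": [0,0,0]}])

```text
time_s: 4.8
position: [0.5425, 0.3829, 0.0816]
tool_rot: [[0.406, -0.914, 0.001], [-0.914, -0.406, 0.001], [-0.0, -0.001, -1.0]]
ft_force: [0.2, 3.9, 1.1]
grip_width: -0.0002
```

```bash
python3 - <<'E'
from h import *
im=env.get_image("wrist");cv2.imwrite("pics/w3.png",im[120:420,150:500]);print(env.observe()["position"])
E
```

```text
[0.54243483 0.38287621 0.08158898]
```

View pics/w3.png

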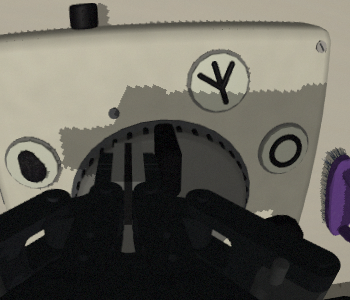

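The tab is still against the finger with about 4 N on it, just short of half-way. I'll go on in small steps.

Emit:
arm_command(steps=[{"delta_pos": [0.9,-0.9,0],"dr": [0,0,-1.5]},{"delta_pos": [0.9,-1,0],"dr": [0,0,-1.5]},{"delta_pos": [0.9,-1,0],"dr": [0,0,-1.5]},{"delta_pos": [0,0,0],"dr": [0,0,0]},{"delta_pos": [0,0,0],"dr": [0,0,0]}])

```text
time_s: 5.35
position: [0.545, 0.3796, 0.0814]
tool_rot: [[0.332, -0.943, 0.0], [-0.943, -0.332, -0.0], [0.0, 0.0, -1.0]]
ft_force: [0.3, 2.8, 0.6]
grip_width: 0.0
```

Emit:
arm_command(steps=[{"delta_pos": [0.8,-1,0],"dr": [0,0,-1.5]},{"delta_pos": [0.8,-1,0],"dr": [0,0,-1.5]},{"delta_pos": [0,0,0],"dr": [0,0,0]},{"delta_pos": [0,0,0],"dr": [0,0,0]}])

```text
time_s: 5.75
position: [0.5465, 0.3774, 0.0812]
tool_rot: [[0.282, -0.959, -0.0], [-0.959, -0.282, -0.001], [0.001, 0.001, -1.0]]
ft_force: [0.5, 1.3, 1.7]
grip_width: 0.0
```

```bash
python3 - <<'E'
from h import *
im=env.get_image("wrist");cv2.imwrite("pics/w4.png",im[120:420,150:500]);print(env.observe()["position"],env.observe()["ft_force"])
E
```

```text
[0.54643709 0.37733574 0.0812082 ] [1.16517729 1.01563986 1.24195149]
```

View pics/w4.png

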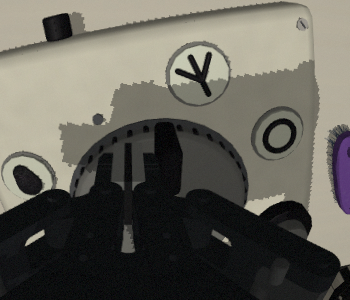

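The force is dropping towards zero, so it is about at the half-way point. A few more small steps.

Emit:
arm_command(steps=[{"delta_pos": [0.8,-1,0],"dr": [0,0,-1.5]},{"delta_pos": [0.8,-1,0],"dr": [0,0,-1.5]},{"delta_pos": [0,0,0],"dr": [0,0,0]},{"delta_pos": [0,0,0],"dr": [0,0,0]},{"delta_pos": [0,0,0],"dr": [0,0,0]}])

```text
time_s: 6.3
position: [0.5481, 0.3754, 0.0812]
tool_rot: [[0.232, -0.973, -0.0], [-0.973, -0.232, -0.001], [0.0, 0.0, -1.0]]
ft_force: [-0.6, 0.2, 0.9]
grip_width: -0.0002
```

```bash
python3 - <<'E'
from h import *
im=env.get_image("wrist");cv2.imwrite("pics/w5.png",im[120:420,150:500]);print(env.observe()["position"],env.observe()["ft_force"])
E
```

```text
[0.54805733 0.37542452 0.08121822] [0.33944496 0.053882   0.01383278]
```

View pics/w5.png

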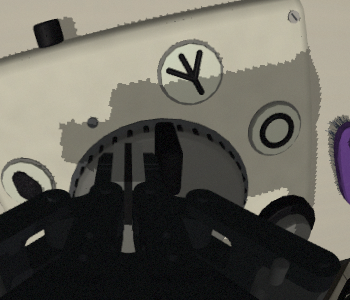

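```bash
python3 - <<'E'
from h import *
C=env.get_calibration("wrist");ax=np.array([.5085,.347,0])
for phi in (30,25,20,15,10,3):
    u=np.array([np.cos(np.radians(phi)),np.sin(np.radians(phi)),0]);t=np.array([-u[1],u[0],0])
    print(phi,[ (proj("wrist",ax+.058*u+s*.005*t+[0,0,.082],C)-[150,120]).round() for s in (1,-1)])
E
```

```text
30 [array([118., 165.]), array([140., 159.])]
25 [array([129., 161.]), array([152., 157.])]
20 [array([141., 159.]), array([164., 156.])]
15 [array([152., 157.]), array([176., 156.])]
10 [array([164., 156.]), array([187., 157.])]
3 [array([181., 156.]), array([203., 160.])]
```

Emit:
arm_command(steps=[{"delta_pos": [0.7,-1.1,0],"dr": [0,0,-1.5]},{"delta_pos": [0.7,-1.1,0],"dr": [0,0,-1.5]},{"delta_pos": [0.7,-1.1,0],"dr": [0,0,-1.5]},{"delta_pos": [0,0,0],"dr": [0,0,0]},{"delta_pos": [0,0,0],"dr": [0,0,0]},{"delta_pos": [0,0,0],"dr": [0,0,0]}])

```text
time_s: 6.95
position: [0.5502, 0.3721, 0.0813]
tool_rot: [[0.155, -0.988, -0.0], [-0.988, -0.155, -0.001], [0.0, 0.0, -1.0]]
ft_force: [0.0, 0.4, 0.1]
grip_width: 0.0001
```

```bash
python3 - <<'E'
from h import *
im=env.get_image("wrist");a=cv2.imread("pics/w5.png");b=im[120:420,150:500]
cv2.imwrite("pics/w6.png",np.hstack([cv2.resize(a[40:200,60:270],(400,305)),cv2.resize(b[40:200,60:270],(400,305))]));print(env.observe()["position"],env.observe()["ft_force"])
E
```

```text
[0.55022468 0.37213126 0.08130334] [ 0.14118511  0.67939011 -0.53736205]
```

View pics/w6.png

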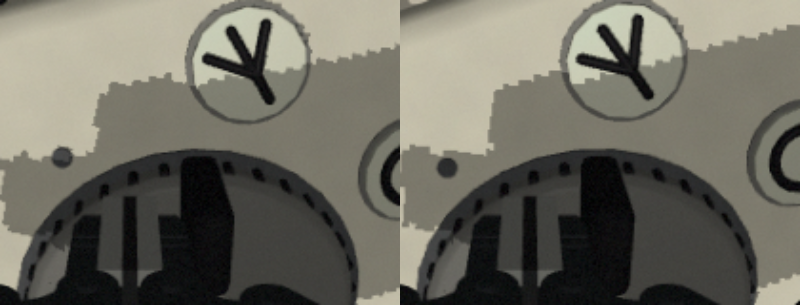

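```bash
python3 - <<'E'
from h import *
C=env.get_calibration("wrist");ax=np.array([.5085,.347,0])
f=lambda x,y:((x-400)/1.905+210,y/1.905+160)
for nm,z,uv in [("baseL",.05,f(583,157)),("baseR",.05,f(618,157)),("topR?",.082,f(635,213)),("topL?",.082,f(583,213)),("foot",.043,f(624,62)),("dialtop",.05,f(600,150))]:
    p=onz("wrist",uv,z,C)-ax;print(nm,(p[:2]*1e3).round(1),np.degrees(np.arctan2(p[1],p[0])).round(1),(np.hypot(*p[:2])*1e3).round(1))
E
```

```text
baseL [59.3 11.7] 11.2 60.4
baseR [60.6  2.4] 2.2 60.7
topR? [60.5  2.8] 2.7 60.6
topL? [58.9 14.3] 13.7 60.7
foot [85.1  4.7] 3.2 85.2
dialtop [61.9  7.6] 7.0 62.4
```

The tab sits at about 7° with no force on it, and the footprint is at 3.2°. I'll back the finger off and see where the dial settles.

Emit:
arm_command(steps=[{"delta_pos": [-1,5,0],"dr": [0,0,0]},{"delta_pos": [-1,7,0],"dr": [0,0,0]},{"delta_pos": [0,0,20],"dr": [0,0,0]},{"delta_pos": [0,0,25],"dr": [0,0,0]},{"delta_pos": [-15,0,25],"dr": [0,0,0]},{"delta_pos": [-25,0,25],"dr": [0,0,0]},{"delta_pos": [-25,0,0],"dr": [0,0,0]},{"delta_pos": [0,0,0],"dr": [0,0,0]},{"delta_pos": [0,0,0],"dr": [0,0,0]}])

```text
time_s: 7.9
position: [0.4831, 0.3848, 0.1765]
tool_rot: [[0.155, -0.988, 0.0], [-0.988, -0.155, -0.0], [0.0, -0.0, -1.0]]
ft_force: [-0.3, -0.5, 0.5]
grip_width: -0.0005
```

```bash
python3 - <<'E'
from h import *
C=env.get_calibration("wrist");im=env.get_image("wrist");cv2.imwrite("pics/w7.png",im);np.save("C7.npy",C,allow_pickle=True);print(env.observe()["position"])
E
```

```text
[0.48359946 0.38464792 0.17609619]
```

View pics/w7.png

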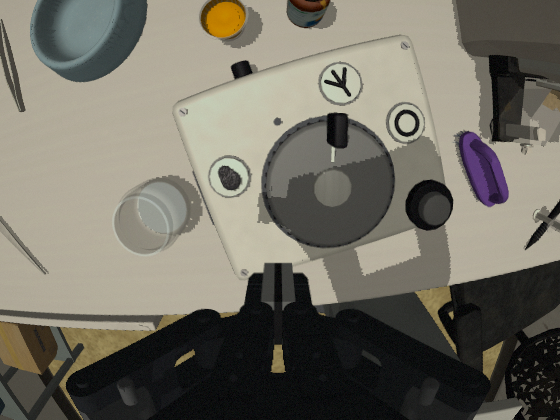

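The view shows the hub at (333,188), the tab at (338,130), the footprint disc at (341,83) and the button at (435,207). The tab points at the footprint; I'll confirm that with numbers and locate the button.

```bash
python3 - <<'E'
from h import *
C=np.load("C7.npy",allow_pickle=True).item()
P=lambda u,v,z:onz("wrist",(u,v),z,C)
h=P(333,188,.056)
print("hub",h.round(4),"dial c",P(329,181.5,.05).round(4))
for nm,p in [("line",P(333.5,155,.05)),("tabtop far",P(338.5,115,.082)),("tabtop near",P(337,146,.082)),("foot",P(341,83,.043)),("nest",P(406,123,.043)),("btn",P(435,207,.055))]:
    d=(p-h)[:2];print(nm,p.round(4),np.degrees(np.arctan2(d[1],d[0])).round(1),(np.hypot(*d)*1e3).round(1))
im=cv2.imread("pics/w7.png")[175:240,395:465];cv2.imwrite("pics/b.png",cv2.resize(im,(560,520),interpolation=3))
E
```

```text
hub [0.5125 0.3447 0.056 ] dial c [0.5159 0.3477 0.05  ]
line [0.5371 0.3482 0.05  ] 7.9 24.8
tabtop far [0.5675 0.3559 0.082 ] 11.5 56.1
tabtop near [0.5468 0.3531 0.082 ] 13.8 35.3
foot [0.594 0.351 0.043] 4.4 81.7
nest [0.5742 0.2918 0.043 ] -40.6 81.2
btn [0.5117 0.253  0.055 ] -90.5 91.7
```

View pics/b.png

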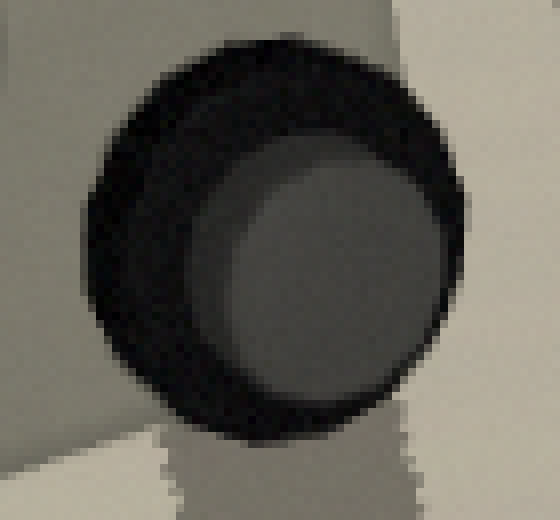

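The tab may be a few degrees short of the click. I'll measure its angle better with masks: the white line on the dial, and the tab blob in the top view.

```bash
python3 - <<'E'
from h import *
C=np.load("C7.npy",allow_pickle=True).item()
g=cv2.cvtColor(cv2.imread("pics/w7.png"),6).astype(float)
def blob(m,seed):
    n,l,s,c=cv2.connectedComponentsWithStats(m.astype(np.uint8));
    i=min(range(1,n),key=lambda k:np.hypot(*(c[k]-seed))if s[k,4]>8 else 1e9);return np.argwhere(l==i)[:,::-1],s[i],c[i]
# line on dial
roi=np.zeros_like(g,bool);roi[147:166,326:342]=1
pts,s,c=blob((g>np.median(g[150:165,315:328])+25)&roi,(333,155));print("line",s,c)
w=np.array([onz("wrist",p,.05,C)[:2] for p in pts]);v=cv2.fitLine(w.astype(np.float32),cv2.DIST_L2,0,1e-4,1e-4).ravel()
a=np.degrees(np.arctan2(v[1],v[0]));print("line dir",a%180,"mean",w.mean(0).round(4))
# tab
pts,s,c=blob((g<40)&(np.abs(np.arange(g.shape[0])[:,None]-130)<25)&(np.abs(np.arange(g.shape[1])[None]-338)<14),(338,130));print("tab",s,c,cv2.minAreaRect(pts.astype(np.float32)))
# hub (bright) ellipse
roi[:]=0;roi[165:212,310:357]=1
pts,s,c=blob((g>np.median(g[150:165,315:328])+8)&roi,(333,188));print("hub",s,c,onz("wrist",c,.056,C).round(4))
# labels: discs bright centres by ink blobs
Ct=env.get_calibration("top");t0=cv2.cvtColor(cv2.imread("pics/top0.png"),6).astype(float);im=env.get_image("top");cv2.imwrite("pics/top1.png",im);t1=cv2.cvtColor(im,6).astype(float)
for t,seed in((t0,(276,222)),(t1,(288,218))):
    roi=np.zeros_like(t,bool);roi[212:232,268:306]=1
    p,s,c=blob((t<75)&roi,seed);q=onz("top",c,.068,Ct)[:2]-[.509,.3465];print("top tab",s,c,np.degrees(np.arctan2(q[1],q[0])),np.hypot(*q))
E
```

```text
line [331 147   4  15  52] [332.38461538 153.82692308]
line dir 7.921386 mean [0.5379 0.3492]
tab [327 113  21  35 605] [336.85785124 129.85289256] ((337.0, 130.0), (34.0, 20.0), 90.0)
hub [323 172   2   2   3] [323.66666667 172.66666667] [0.5231 0.3542 0.056 ]Traceback (most recent call last):
  File "<stdin>", line 21, in <module>
  File "<stdin>", line 6, in blob
ValueError: min() iterable argument is empty
```

Emit:
arm_command(steps=[{"delta_pos": [0,0,0],"dr": [0,0,0]},{"delta_pos": [0,0,0],"dr": [0,0,0]},{"delta_pos": [0,0,0],"dr": [0,0,0]},{"delta_pos": [0,0,0],"dr": [0,0,0]},{"delta_pos": [0,0,0],"dr": [0,0,0]},{"delta_pos": [0,0,0],"dr": [0,0,0]},{"delta_pos": [0,0,0],"dr": [0,0,0]},{"delta_pos": [0,0,0],"dr": [0,0,0]}])

```text
time_s: 8.8
position: [0.4832, 0.3844, 0.1764]
tool_rot: [[0.155, -0.988, 0.0], [-0.988, -0.155, 0.0], [-0.0, -0.0, -1.0]]
ft_force: [0.1, -0.3, -0.2]
grip_width: -0.0005
```

```bash
cat > m.py <<'E'
from h import *
C=env.get_calibration("wrist");im=env.get_image("wrist");cv2.imwrite("pics/w8.png",im);g=cv2.cvtColor(im,6).astype(float)
# predicted places, given axis; then measured blobs there
ax=np.array([.5105,.346]);
def near(phi,r,z,rad,lo,hi):
    c=proj("wrist",[*(ax+r*np.array([np.cos(np.radians(phi)),np.sin(np.radians(phi))])),z],C)
    yy,xx=np.mgrid[:g.shape[0],:g.shape[1]];m=(np.hypot(xx-c[0],yy-c[1])<rad)&(g>lo)&(g<hi)
    return np.argwhere(m)[:,::-1],c
b=np.median(g[150:165,315:328])
pts,_=near(6,.025,.05,11,b+25,999)
w=np.array([onz("wrist",p,.05,C)[:2] for p in pts if p[1]<166]);v=cv2.fitLine(w.astype(np.float32),2,0,1e-4,1e-4).ravel()
print("line",len(w),np.degrees(np.arctan(v[1]/v[0])),w.mean(0).round(4))
e=cv2.HoughCircles(cv2.GaussianBlur(im,(3,3),0)[:,:,1],cv2.HOUGH_GRADIENT,1,30,param1=100,param2=14,minRadius=16,maxRadius=25)
for u,v_,r in e[0][:14]:
    if 200<u<460 and 50<v_<230: print("circle",u,v_,r,onz("wrist",(u,v_),.043,C).round(4)[:2],"hub-h",onz("wrist",(u,v_),.056,C).round(4)[:2])
E
python3 m.py
```

```text
line 49 8.196995 [0.5373 0.3491]
circle 331.5 187.5 18.5 [0.5101 0.3429] hub-h [0.5127 0.3455]
circle 338.5 82.5 21.7 [0.5939 0.3525] hub-h [0.5923 0.3547]
circle 228.5 176.5 18.3 [0.5062 0.4263] hub-h [0.509  0.4248]
circle 429.5 204.5 24.4 [0.5104 0.2519] hub-h [0.5131 0.2592]
circle 406.5 122.5 18.3 [0.5746 0.291 ] hub-h [0.574  0.2964]
```

The dial is at rest at 8.2°, and the labels put the footprint at about 4.4°. That is nearly 4° short, probably friction in the click. I'll return along the same path and nudge the tab about 4° further.

Emit:
arm_command(steps=[{"delta_pos": [25,0,0],"dr": [0,0,0]},{"delta_pos": [25,0,-25],"dr": [0,0,0]},{"delta_pos": [15,0,-25],"dr": [0,0,0]},{"delta_pos": [0,0,-25],"dr": [0,0,0]},{"delta_pos": [0,0,-20],"dr": [0,0,0]},{"delta_pos": [0,0,0],"dr": [0,0,0]},{"delta_pos": [1,-7,0],"dr": [0,0,0]},{"delta_pos": [1,-4,0],"dr": [0,0,0]},{"delta_pos": [0.4,-1.6,0],"dr": [0,0,-1.3]},{"delta_pos": [0.4,-1.2,0],"dr": [0,0,-1.3]},{"delta_pos": [0.4,-1.2,0],"dr": [0,0,-1.3]},{"delta_pos": [0,0,0],"dr": [0,0,0]},{"delta_pos": [0,0,0],"dr": [0,0,0]}])

```text
time_s: 10.15
position: [0.5512, 0.3693, 0.0812]
tool_rot: [[0.087, -0.996, -0.001], [-0.996, -0.087, -0.0], [0.0, 0.001, -1.0]]
ft_force: [-0.4, 0.6, 0.6]
grip_width: -0.0001
```

Emit:
arm_command(steps=[{"delta_pos": [-0.5,5,0],"dr": [0,0,1.3]},{"delta_pos": [-1,5,0],"dr": [0,0,1.3]},{"delta_pos": [-1,6,0],"dr": [0,0,1.3]},{"delta_pos": [0,0,20],"dr": [0,0,0]},{"delta_pos": [0,0,25],"dr": [0,0,0]},{"delta_pos": [-15,0,25],"dr": [0,0,0]},{"delta_pos": [-25,0,25],"dr": [0,0,0]},{"delta_pos": [-25,0,0],"dr": [0,0,0]},{"delta_pos": [0,0,0],"dr": [0,0,0]},{"delta_pos": [0,0,0],"dr": [0,0,0]}])

```text
time_s: 11.15
position: [0.4838, 0.3858, 0.1764]
tool_rot: [[0.156, -0.988, 0.0], [-0.988, -0.156, -0.0], [0.0, -0.0, -1.0]]
ft_force: [1.2, -0.3, -0.4]
grip_width: -0.0003
```

```bash
python3 m.py
```

```text
line 51 5.110557 [0.5383 0.3473]
circle 342.5 85.5 21.0 [0.5929 0.3506] hub-h [0.5914 0.3529]
circle 430.5 205.5 24.4 [0.5105 0.252 ] hub-h [0.5132 0.2594]
circle 405.5 122.5 20.0 [0.5752 0.2934] hub-h [0.5745 0.2987]
circle 229.5 176.5 21.2 [0.5069 0.4269] hub-h [0.5097 0.4254]
circle 332.5 188.5 18.3 [0.5101 0.3433] hub-h [0.5128 0.346 ]
```

The dial line now reads 5.1° by direction and 3° from the hub, with the footprint at about 4°, so the tab is on the click. Next is the start button at about (0.509, 0.2555).

Emit:
arm_command(steps=[{"delta_pos": [6,-33,0],"dr": [0,0,0]},{"delta_pos": [6,-33,0],"dr": [0,0,0]},{"delta_pos": [6,-32,0],"dr": [0,0,0]},{"delta_pos": [7,-32,0],"dr": [0,0,0]},{"delta_pos": [0,0,-25],"dr": [0,0,0]},{"delta_pos": [0,0,-25],"dr": [0,0,0]},{"delta_pos": [0,0,-20],"dr": [0,0,0]},{"delta_pos": [0,0,0],"dr": [0,0,0]},{"delta_pos": [0,0,0],"dr": [0,0,0]}])

```text
time_s: 12.1
position: [0.5097, 0.2553, 0.1064]
tool_rot: [[0.154, -0.988, -0.0], [-0.988, -0.154, -0.0], [0.0, 0.0, -1.0]]
ft_force: [0.4, 0.2, 0.0]
grip_width: 0.0002
```

```bash
python3 - <<'E'
from h import *
C=env.get_calibration("side");Ct=env.get_calibration("top");p=env.observe()["position"];print(p)
a=env.get_image("side");b=env.get_image("top")
A=cv2.resize(a[215:325,275:385],(400,400),interpolation=3);B=cv2.resize(b[190:280,285:375],(400,400),interpolation=3)
for im,n,CC,o,k in((A,"side",C,(275,215),400/110),(B,"top",Ct,(285,190),400/90)):
    q=(proj(n,p-[0,0,.022],CC)-o)*k;print(n,q);cv2.circle(im,tuple(int(v) for v in q),2,(0,255,255),-1)
cv2.imwrite("pics/btn.png",np.hstack([A,B]))
E
```

```text
[0.50966224 0.2553034  0.1063518 ]
side [240.0995674 158.8869277]
top [202.83949051 195.64869335]
```

View pics/btn.png

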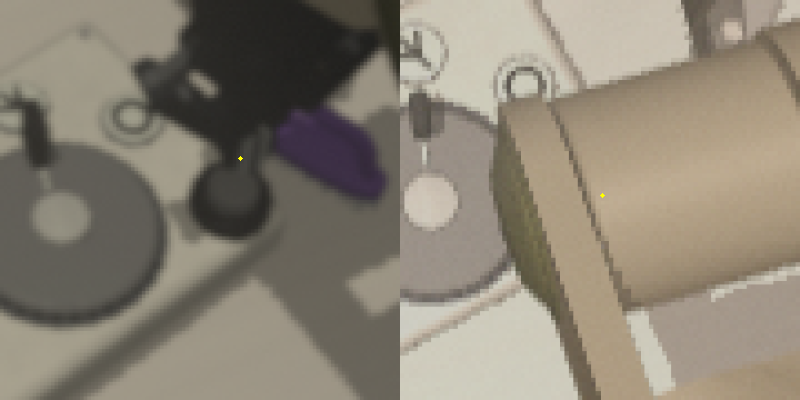

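The fingers hang above the button, with the predicted tip at (240,159) and the plunger below it at about (235,190). The tab points at the footprint in both views. Descending slowly.

Emit:
arm_command(steps=[{"delta_pos": [0,0,-6],"dr": [0,0,0]},{"delta_pos": [0,0,-5],"dr": [0,0,0]},{"delta_pos": [0,0,-3],"dr": [0,0,0]},{"delta_pos": [0,0,-3],"dr": [0,0,0]},{"delta_pos": [0,0,0],"dr": [0,0,0]},{"delta_pos": [0,0,0],"dr": [0,0,0]}])

```text
time_s: 12.8
position: [0.5089, 0.2554, 0.0893]
tool_rot: [[0.155, -0.988, 0.0], [-0.988, -0.155, -0.0], [0.0, -0.0, -1.0]]
ft_force: [-0.3, 0.5, -0.2]
grip_width: 0.0001
```

Emit:
arm_command(steps=[{"delta_pos": [0,0,-2],"dr": [0,0,0]},{"delta_pos": [0,0,-2],"dr": [0,0,0]},{"delta_pos": [0,0,-2],"dr": [0,0,0]},{"delta_pos": [0,0,0],"dr": [0,0,0]},{"delta_pos": [0,0,0],"dr": [0,0,0]}])

```text
time_s: 13.3
position: [0.5089, 0.2554, 0.0834]
tool_rot: [[0.155, -0.988, 0.0], [-0.988, -0.155, 0.0], [-0.0, -0.0, -1.0]]
ft_force: [0.2, -0.5, 1.9]
grip_width: 0.0001
```

Emit:
arm_command(steps=[{"delta_pos": [0,0,-1.5],"dr": [0,0,0]},{"delta_pos": [0,0,-1.5],"dr": [0,0,0]},{"delta_pos": [0,0,0],"dr": [0,0,0]},{"delta_pos": [0,0,0],"dr": [0,0,0]}])

```text
time_s: 13.7
position: [0.5089, 0.2554, 0.0804]
tool_rot: [[0.155, -0.988, 0.0], [-0.988, -0.155, 0.0], [-0.0, -0.0, -1.0]]
ft_force: [-0.6, -0.3, 3.1]
grip_width: 0.0003
```

Emit:
arm_command(steps=[{"delta_pos": [0,0,-1],"dr": [0,0,0]},{"delta_pos": [0,0,-1],"dr": [0,0,0]},{"delta_pos": [0,0,-1],"dr": [0,0,0]},{"delta_pos": [0,0,0],"dr": [0,0,0]},{"delta_pos": [0,0,0],"dr": [0,0,0]}])

```text
time_s: 14.2
position: [0.509, 0.2554, 0.078]
tool_rot: [[0.155, -0.988, 0.001], [-0.988, -0.155, 0.0], [0.0, -0.001, -1.0]]
ft_force: [-3.7, -1.1, 9.4]
grip_width: 0.0002
```

It has met the stop, as the force rose past 5 N. One more small step to be sure, then lift.

Emit:
arm_command(steps=[{"delta_pos": [0,0,-1],"dr": [0,0,0]},{"delta_pos": [0,0,0],"dr": [0,0,0]},{"delta_pos": [0,0,0],"dr": [0,0,0]}])

```text
time_s: 14.5
position: [0.509, 0.2554, 0.0778]
tool_rot: [[0.155, -0.988, 0.001], [-0.988, -0.155, 0.0], [0.0, -0.001, -1.0]]
ft_force: [-5.6, -2.4, 17.7]
grip_width: -0.0003
```

```bash
python3 - <<'E'
from h import *
C=np.load("C7.npy",allow_pickle=True).item()
for z in (.04,.05,.054,.056,.062): print(z,proj("wrist",[.509,.2555,z],C).round(1))
E
```

```text
0.04 [424.6 204.6]
0.05 [429.3 207.8]
0.054 [431.3 209.2]
0.056 [432.3 209.9]
0.062 [435.3 212. ]
```

Emit:
arm_command(steps=[{"delta_pos": [0,0,2],"dr": [0,0,0]},{"delta_pos": [0,0,1],"dr": [0,0,0]},{"delta_pos": [0,0,0],"dr": [0,0,0]},{"delta_pos": [0,0,0],"dr": [0,0,0]},{"delta_pos": [0,0,0],"dr": [0,0,0]}])

```text
time_s: 15.0
position: [0.5089, 0.2554, 0.0792]
tool_rot: [[0.155, -0.988, -0.0], [-0.988, -0.155, -0.0], [-0.0, 0.0, -1.0]]
ft_force: [-0.4, -0.2, 4.3]
grip_width: 0.0002
```

At 1.4 mm up from the stop the force is 4.3 N, so it was the plunger's own bottom stop; the housing top lies about 5 mm lower. I'll lift off and go back to the viewing pose for a last check.

Emit:
arm_command(steps=[{"delta_pos": [0,0,5],"dr": [0,0,0]},{"delta_pos": [0,0,10],"dr": [0,0,0]},{"delta_pos": [0,0,20],"dr": [0,0,0]},{"delta_pos": [0,0,30],"dr": [0,0,0]},{"delta_pos": [0,0,32],"dr": [0,0,0]},{"delta_pos": [-6,33,0],"dr": [0,0,0]},{"delta_pos": [-6,33,0],"dr": [0,0,0]},{"delta_pos": [-6,32,0],"dr": [0,0,0]},{"delta_pos": [-7,32,0],"dr": [0,0,0]},{"delta_pos": [0,0,0],"dr": [0,0,0]},{"delta_pos": [0,0,0],"dr": [0,0,0]},{"delta_pos": [0,0,0],"dr": [0,0,0]}])

```text
time_s: 16.2
position: [0.4841, 0.3846, 0.1765]
tool_rot: [[0.154, -0.988, -0.0], [-0.988, -0.154, -0.0], [0.0, 0.0, -1.0]]
ft_force: [0.4, -0.7, 0.5]
grip_width: -0.0002
```

```bash
python3 m.py && python3 - <<'E'
from h import *
a=cv2.imread("pics/w7.png");b=cv2.imread("pics/w8.png")
s,r=cv2.phaseCorrelate(np.float32(a[30:110,170:420,1]),np.float32(b[30:110,170:420,1]));print("view shift",s,r)
b=cv2.warpAffine(b,np.float32([[1,0,-s[0]],[0,1,-s[1]]]),(560,420))
def cen(im,m,nm):
    p=np.argwhere(m);print(nm,len(p),p.mean(0)[::-1].round(1))
for n,im in(("before",a),("after",b)):
    h=cv2.cvtColor(im,cv2.COLOR_BGR2HSV);H,S,V=h[...,0],h[...,1],h[...,2]
    yy,xx=np.mgrid[:420,:560]
    cen(im,(H>125)&(H<150)&(S>90)&(xx>440)&(yy<230),n+" brush");cen(im,(H>10)&(H<25)&(S>200)&(yy<60)&(xx>190)&(xx<260),n+" cup")
    cen(im,(im[...,1]>45)&(np.hypot(xx-434,yy-207)<24)&(im[...,1]<90),n+" plunger")
print(env.observe()["time_s"],env.observe()["ft_force"])
E
```

```text
line 54 4.764606 [0.538  0.3473]
circle 337.5 84.5 21.1 [0.593  0.3531] hub-h [0.5915 0.3553]
circle 331.5 189.5 18.3 [0.5093 0.3426] hub-h [0.512  0.3453]
circle 409.5 122.5 24.4 [0.576  0.2884] hub-h [0.5754 0.2938]
circle 227.5 176.5 20.3 [0.5069 0.4273] hub-h [0.5098 0.4256]
circle 433.5 208.5 16.6 [0.5083 0.2467] hub-h [0.5111 0.2543]
view shift (-0.8983190112371489, 0.9253761919063948) 0.9480864267349243
before brush 2269 [483.2 168.7]
before cup 1231 [223.   17.9]
before plunger 676 [436.3 209.5]
after brush 2246 [483.5 168.2]
after cup 1231 [223.1  17.9]
after plunger 683 [436.6 209.3]
16.25 [-0.44937351 -0.21495282 -0.00591866]
```

The tab is still on the footprint (line 4.8°, foot about 4°), the plunger is up, and the brush and cup have not moved. Handing in.

```bash
python3 -c "
from rig import env
print(env.close_job())"
```

```text
the job is handed in; nothing more can be done
None
```

The selector now points at the bird's-footprint disc, and after that I pressed the start button fully and let it come up again. The job was handed in at about 16 s, with the fingers clear of everything.

- **Selector:** The footprint was one click clockwise from the rest place. I pushed the tab round with the closed fingers at up to about 4 N. It stopped about 4° short of the click, so I went back and nudged it on. In the last check the dial's line pointed at about 4.8°, and the label discs put the footprint at about 4°. Single readings scattered by 1 to 2°.
- **Start button:** I pressed straight down at its centre until the fingers met a firm stop about 6 mm below first contact, at 18 N. The force was 4.3 N after backing off 1.4 mm, which fits the button's own spring. The last image showed the plunger back up at its earlier position.
- **Bystanders:** The brush and cup were in the same place to within 1 pixel before and after the press. I did not measure the jar, the bottle or the brooder door again. The fingers stayed well away from all three, and I felt no unexpected force.

The dial did not spring on by itself after half-way as described. It followed the finger, so I set its final position by pushing and measuring.

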